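# Close the labelling jig on a carton

## Task

One of the two folding cartons lies loose in front of the labelling jig's long fence: with the fingers, gently push it flat against the fence, and slide the jig's stop along its rail so that the carton is up against the end block and the stop's spring pin has clicked into the notch that just holds that carton there. Only push, at the carton's side and at the stop's thumb pad: pinch or lift nothing (the pin finds its notch by itself), and do not squeeze the carton hard. Leave the other carton, the bottle, the label roll and the tally counter where they are.

Things in the scene. Friction and masses are not known exactly. Their poses are not given: they have to be found in the camera images.
- jig: labelling jig fixed to the table: grey base, aluminium fence, dark end block, rail and notched brass bar. Origin: on the table at the foot of the fence's working face. x points level from the work side into the fence (fence face: plane x = 0; the carton lies on the bare table at negative x; rail and bar, under 34 mm high, are behind the fence), y runs along the fence toward the end block, z is up
- fence_face (a point): point at mid height (17 mm) of the fence's working face, at y = 20 mm of the jig; point axes as the jig's. The fence is 11 mm thick and 38 mm high and runs from y = -175 to +115 mm of the jig
- end_face (a point): centre of the end block's working face (plane y = +100 mm of the jig), 22 mm in front of the fence, 17 mm above the table; the block is 40 mm high and stands out 55 mm in front of the fence
- stop (a joint): travel of the sliding stop along jig +y, 0 to 0.113 m; its working face stands 205 mm minus travel from the end block. About 1.5 N friction, stays where left. Notches at travel 0.0515, 0.0695, 0.0875, 0.1055 m leave 153.5, 135.5, 117.5, 99.5 mm for the carton. Within 3 mm of a notch the pin pulls the stop to its middle (push force dips); moving it on or back then takes about 6 to 10 N
- stop_face (a point): centre of the stop's working face (toward the carton), 17 mm above the table, 25.5 mm in front of the fence face. The aluminium stop plate is 8 mm thick along y; in front of the fence it spans 3 to 92 mm above the table and x = -48 to -3 mm of the jig; above the fence (44 to 92 mm up) it reaches back to x = +34 mm
- thumb_pad (a point): centre of the outer face of the black ribbed thumb pad on the stop plate, 70 mm above the table, 11 mm behind the stop's working face. The pad faces away from the end block (jig -y), 56 mm wide along jig x, 52 to 88 mm above the table. Push it along jig +y. Behind it is free air above the 38 mm fence
- index_pin (a joint): height of the stop's spring pin, m: near 0 (to -0.0005) while its ball tip rides on the plain top of the brass bar (4 mm of red shank shows below its black head), about -0.003 when it has dropped into a notch, by its own spring. It is carried along with the stop
- pin_head (a point): top of the pin's black head (22 mm across), 82 mm above the table, on the blue carriage 58 mm behind the fence face and 18 mm nearer the end block than the stop's working face; not to be handled
- carton_long_centre (a point): centre of the long carton: pink folding box with a dark end, 34.5 x 34.5 mm and 134 mm long, lying on the table, its length along its own y axis (close to jig y); about 45 g. It fits the notch at travel 0.0695. It is the work carton if its centre lies 33 to 51 mm from the fence face; if about 160 mm, it is the waiting one
- carton_short_centre (a point): centre of the short carton: black and silver folding box, 34.5 x 34.5 mm and 116 mm long, lying on the table, its length along its own y axis (close to jig y); about 45 g. It fits the notch at travel 0.0875. It is the work carton if its centre lies 33 to 51 mm from the fence face; if about 160 mm, it is the waiting one
- red_bottle: small upright lacquer bottle, dark red with black cap, 27 mm across, 74 mm high, origin at the centre of its foot; leave it standing
- label_roll: white roll of labels lying flat, 68 mm across, 26 mm high, origin at the centre of its underside; leave it
- tally: white hand tally counter, 46 x 67 x 22 mm, origin at the underside; leave it

How it is judged:
At the end, for the whole second after the job is handed in: The work carton lies flat against the fence (centre within 3.5 mm, turned under 0.04 rad) and within 4 mm of the end block; the stop rests within 2.5 mm of that carton's notch (travel 0.0695 m long, 0.0875 m short) with its pin down in it (((x of carton_long_centre in the frame of jig between -0.0208 and -0.014 m and y of carton_long_centre in the frame of jig between 0.029 and 0.035 m and angle between the y axis of carton_long_centre and the y axis of jig, either way round below 0.04 rad and angle between carton_long_centre's own z axis and vertical below 0.1 rad and height (world z) of carton_long_centre below 0.022 m and value of joint stop between 0.067 and 0.072 m) or (x of carton_short_centre in the frame of jig between -0.0208 and -0.014 m and y of carton_short_centre in the frame of jig between 0.038 and 0.044 m and angle between the y axis of carton_short_centre and the y axis of jig, either way round below 0.04 rad and angle between carton_short_centre's own z axis and vertical below 0.1 rad and height (world z) of carton_short_centre below 0.022 m and value of joint stop between 0.085 and 0.09 m)) and value of joint index_pin below -0.0014 m and velocity of joint stop between -0.005 and 0.005 m/s); the robot touches nothing.
It fails at once if a carton is lifted 12 mm, or the spring pin is pulled up by hand 6 mm (height (world z) of any of carton_long_centre, carton_short_centre above 0.029 m or value of joint index_pin above 0.006 m).
It fails at once if the fingers pinch or force a carton or the stop (over 30 N) (contact force between the fingers and carton_long above 30 N or contact force between the fingers and carton_short above 30 N or contact force between the fingers and stop above 30 N).
It fails at once if the stop squeezes a carton hard (over 20 N) (contact force between stop and carton_long above 20 N or contact force between stop and carton_short above 20 N).
It fails at once if the waiting carton is shifted more than 15 mm ((x of carton_long_centre in the frame of jig below -0.1 m and distance of carton_long_centre from where it was at the start of the episode above 0.015 m) or (x of carton_short_centre in the frame of jig below -0.1 m and distance of carton_short_centre from where it was at the start of the episode above 0.015 m)).
It fails at once if the bottle, label roll or tally counter is shifted more than 15 mm, or the bottle tipped (angle between red_bottle's own z axis and vertical above 0.3 rad or distance of any of red_bottle, label_roll, tally from where it was at the start of the episode above 0.015 m).
It also fails if it takes over 48 s, if anything falls off the work surface, if the arm or the gripper's body presses on something with over 40 N, if the wrist force passes 120 N, or if a joint passes its speed limit or range.

## Robot

A 6-joint arm with a two-finger parallel gripper is mounted at the origin on a cart in front of the work surface, level with it; the furniture and walls round the work are solid. World frame = base frame: x ahead of the robot, y to its left, z up, the work surface at z = 0. Lengths are in m, angles in rad, forces in N, time in s.
With the tool pointing down it reaches from about 0.25 to 0.775 m from the base axis. Payload 4 kg.
Tool frame: the origin (TCP) lies where the fingers leave the gripper's body, on its centre line; the fingertips stand 97 mm ahead of it and the grasp point (between the pads) lies 78 mm ahead of it; z points along the fingers, y is the line along which they close (so a half turn about z gives the same grasp; the last joint's range is limited). The gripper opens to 94 mm and grips with 3 to 60 N. Pads are 16 mm wide; open, the fingers measure 119 mm over their backs; the gripper's body (75 mm by 177 mm) begins 78 mm behind the grasp point.
Start: joints at [1.224, 0.087, 1.371, -0, 1.684, -0.103], TCP at [0.133, 0.534, 0.303] pointing down, gripper open.
Joint ranges: [-3.1, 3.1], [-0.76, 2.03], [0.27, 2.55], [-1.08, 4.22], [0.17, 2.65], [-2.57, 2.57]. Speed limits (rad/s): [2.79, 2.79, 3.14, 3.14, 3.14, 3.14].

## Interface

Orientations are given as [roll, pitch, yaw] about the fixed x, y, z axes, in that order (R = Rz(yaw) Ry(pitch) Rx(roll)).
In Python, from bench import robot, eyes gives the robot as it stands. The module is installed in compiled form; this text tells all that it offers.
- The arm moves only by the tool carry_out, never from a script. Its argument "deltas" is a list of rows, each an object of numbers: "dx", "dy", "dz": the shift along the tool's x, y, z each as a share of 0.02 m, from -1 to 1; "wx", "wy", "wz": the turn, a rotation vector about the tool's x, y, z each as a share of 0.12 rad, from -1 to 1; "gripper": the closure in counts, from 0 (fully open) to 255 (shut). In form: [{"dx": .., "dy": .., "dz": .., "wx": .., "wy": .., "wz": .., "gripper": ..}, ...]. A call has 1 to 20 rows; each row shifts and turns the commanded pose from where the row before left it, along the tool's axes as they then stand; what a row does not reach is not made up. A row lasts 1/12 s, in which the tool goes at most 41.7 mm and 7.16 degrees, less where a joint would pass 70% of its speed; a pose out of reach is approached as far as the arm can. A call with a number of a shift or a turn outside -1 to 1 is refused whole. A call with a gripper value outside its range is refused whole. The fingers move at their own pace and stop on an object; the grip force is fixed at half the most. Time passes only in rows, so rows that do not move let the fingers close. It gives the time, the measured TCP pose, the force, the opening and the grip force at its end, in the units of the state.
- robot.get_obs(): the state, without advancing time (a new reading comes with each control period).
- eyes.snapshot(name): name is "scene" or "side" or "wrist"; returns the picture (400x640x3 uint8, red, green, blue); there is no depth.
- eyes.get_calibration(name): a dict with "fovy" (degrees; the focal length in pixels is half the picture's height over the tangent of half this angle, whatever the lens; pixels are square), "cx", "cy" (the principal point, pixels), "R" (3x3) and "t" (3): a world point X has camera coordinates R X + t. Camera axes: x right, y down, z forward; pixel columns grow to the right and rows downward; lengths in m; the calibration is good to about 2 mm. The wrist camera is an equidistant fisheye: a pixel r from the principal point sees the ray r / f radians off the axis. A picture is of the moment at which its call begins: read the wrist's pose just before it. get_calibration takes no time and is no camera call; for the wrist camera it gives the pose at the moment of the call.
- robot.close_job(): hands the job in; it is judged then, once.
The state is a dict: "time": time; "joint_positions": joint angles; "qvel": joint speeds; "joint_torque": joint torques, N m; "tool_pos": TCP position; "ee_rot": TCP orientation; "wrist_force": force on the tool from outside, world axes, zero at the start; "wrist_torque": the same for the moment, N m; "width": finger opening in m; "finger_force": force on a finger pad.
Only numpy, scipy, OpenCV 4.12 (cv2) and the standard library are available. Lean on these libraries where they do the work, as an engineer would, in place of code of your own. Each camera call takes 0.05 s, during which the arm holds its last target. There are 200 camera calls.

## Working session

There is one attempt and no reset: what is moved stays moved. The work goes in short steps, Python scripts to look and compute and a tool call to move; the robot and the scene stay as the last step left them, time stands still between calls to the robot, and variables do not carry over. Pictures are saved under pics/ and viewed, at most 10 in all, crops included, and the job is handed in when it is done.

Besides the shell and the picture viewer there is one more tool, called after ">>>" as name(argument=value, ...) on one line, values as JSON. carry_out: Moves the arm, as the interface text tells. Shift numbers are shares of 0.02 m and turn numbers shares of 0.12 rad, none past 1 either way. Its arguments: {"type":"object","properties":{"deltas":{"type":"array","items":{"type":"object","properties":{"dx":{"type":"number"},"dy":{"type":"number"},"dz":{"type":"number"},"wx":{"type":"number"},"wy":{"type":"number"},"wz":{"type":"number"},"gripper":{"type":"number"}}}}},"required":["deltas"]}

```bash
mkdir -p pics
python3 - <<'E'
from bench import robot, eyes
import cv2, pickle
c={}
for n in("scene","side"):
    c[n]=eyes.get_calibration(n); im=eyes.snapshot(n); cv2.imwrite(f"pics/{n}0.png",im[:,:,::-1])
    print(n,c[n])
pickle.dump(c,open("c.pkl","wb"))
o=robot.get_obs();print(o['time'],o['tool_pos'],o['ee_rot'],o['wrist_force'],o['width'])
E
```

```text
scene {'fovy': 48.4856763712521, 'cx': 321.88475576146266, 'cy': 199.81241479847694, 'R': array([[ 0.70092382, -0.71323566, -0.000829  ],
       [-0.42426716, -0.4160086 , -0.80432222],
       [ 0.57332642,  0.56412032, -0.5941928 ]]), 't': array([-0.37680068,  0.31096134,  0.61804196])}
side {'fovy': 56.22366325138227, 'cx': 316.9131390380743, 'cy': 203.17027737643824, 'R': array([[ 0.99973487, -0.00604442, -0.02221818],
       [-0.02280289, -0.39380539, -0.91891096],
       [-0.00319536,  0.91917397, -0.39383881]]), 't': array([-0.55895912,  0.08668723,  0.89614026])}
0.1 [0.132687   0.53344086 0.30161917] [-3.13959152e+00 -1.79880853e-04  2.89775754e+00] [-0.22351507 -1.07423236 -0.09563495] 0.09379903180041457
```

View pics/scene0.png

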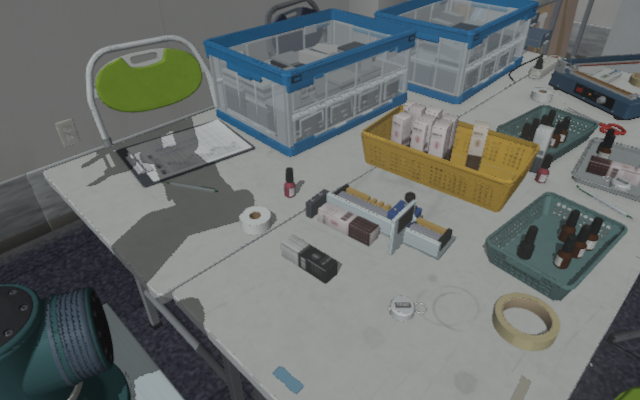

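View pics/side0.png

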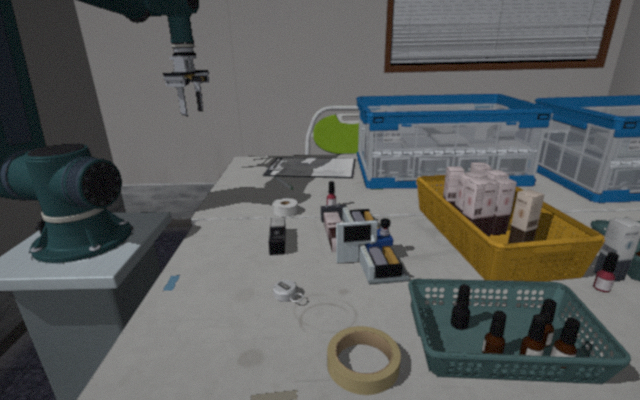

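The pink long carton is the work carton, at about (347,223) in the scene view. The short one waits at (310,257), the stop plate is at about (402,225) and the end block at (317,202). I'll enlarge both views.

Run:
```python
import cv2
a=cv2.imread("pics/scene0.png")[170:270,270:470]; cv2.imwrite("pics/a.png",cv2.convertScaleAbs(cv2.resize(a,None,fx=4,fy=4,interpolation=cv2.INTER_CUBIC),alpha=1.4))
b=cv2.imread("pics/side0.png")[175:300,260:420]; cv2.imwrite("pics/b.png",cv2.convertScaleAbs(cv2.resize(b,None,fx=4,fy=4,interpolation=cv2.INTER_CUBIC),alpha=1.4))
```

```text
(no output)
```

View pics/a.png

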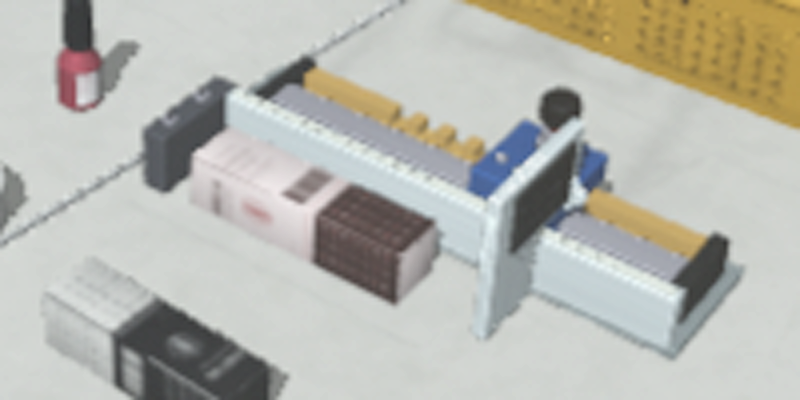

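View pics/b.png

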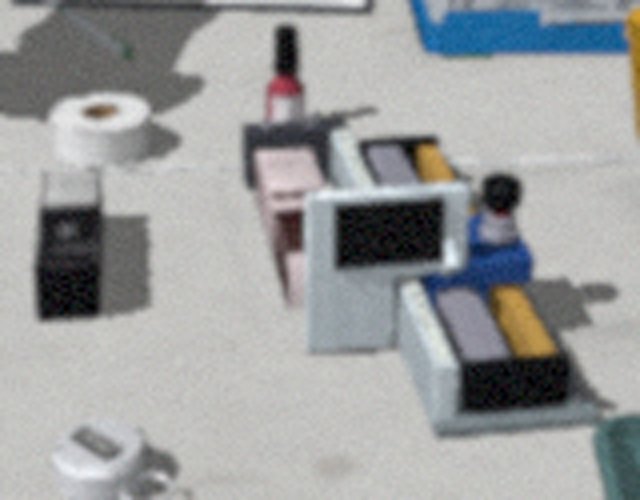

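```bash
cat > fit.py <<'E'
import numpy as np, pickle
from scipy.optimize import least_squares
c=pickle.load(open("c.pkl","rb"))
def proj(n,X):
    k=c[n]; f=200/np.tan(np.radians(k['fovy'])/2); p=k['R']@X+k['t']
    return np.array([k['cx'],k['cy']])+f*p[:2]/p[2]
def px(n,u,v): return np.array([270+u/4,170+v/4]) if n=="scene" else np.array([260+u/4,175+v/4])
def T(x,y,a,P): return np.array([x+np.cos(a)*P[0]-np.sin(a)*P[1],y+np.sin(a)*P[0]+np.cos(a)*P[1],P[2]])
J=[("scene",(165,190),(-55,100,0)),("scene",(163,143),(-55,100,40)),("side",(247,183),(-55,100,0)),
("scene",(672,352),(0,-175,0)),("side",(438,430),(0,-175,0))]
S=[("side",(308,350),(-48,3)),("side",(395,350),(-3,3)),("side",(308,195),(-48,92)),("side",(468,187),(34,92)),
("scene",(487,337),(-48,3)),("scene",(582,122),(34,92))]
C=[("scene",(394,302),(-17.25,-67,0)),("scene",(192,200),(-17.25,67,0)),("scene",(192,155),(-17.25,67,34.5)),("scene",(230,132),(17.25,67,34.5)),("scene",(440,222),(17.25,-67,34.5)),
("side",(290,303),(-17.25,-67,0)),("side",(255,150),(-17.25,67,34.5)),("side",(318,150),(17.25,67,34.5))]
def res(q):
    r=[]
    for n,u,P in J: r.append(proj(n,T(*q[:3],np.array(P)/1e3))-px(n,*u))
    for n,u,P in S: r.append(proj(n,T(*q[:3],np.array([P[0],-113+q[3]*1e3,P[1]])/1e3))-px(n,*u))
    for n,u,P in C: r.append(proj(n,T(*q[4:],np.array(P)/1e3))-px(n,*u))
    return np.ravel(r)
s=least_squares(res,[.6,.3,0,.02,.55,.3,0],loss="soft_l1")
q=s.x; print(np.round(q,4)); print(np.round(res(q).reshape(-1,2),1).tolist())
d=T(0,0,-q[2],np.array([q[4]-q[0],q[5]-q[1],0])); print("carton in jig",d, q[6]-q[2])
np.save("q.npy",q)
E
python3 fit.py
```

```text
[ 0.6363 -0.028   0.1157  0.013   0.6014 -0.0147  0.1078]
[[0.0, 1.3], [0.2, -1.4], [-0.7, 1.3], [-1.5, 0.5], [-0.5, 0.6], [0.2, 0.2], [-0.1, -1.6], [0.2, 0.2], [0.9, -0.9], [-0.3, 0.3], [1.3, -1.1], [0.8, 0.5], [0.2, 0.4], [0.1, -0.8], [0.4, -2.5], [-0.4, -0.9], [-0.6, 0.9], [-0.0, -0.4], [-2.0, -1.3]]
carton in jig [-0.03318372  0.01724525  0.        ] -0.007942515830878225
```

The fit is good to about 1 px. The jig is at (0.636, -0.028) with yaw 0.116, and the stop's travel is about 13 mm. The carton is at jig (-0.034, 0.017). I'm moving to a point in front of its side.

>>> carry_out(deltas=[{"wz": -1, "gripper": 90}, {"wz": -1, "gripper": 90}, {"wz": -1, "gripper": 90}, {"dx": -0.585, "dy": -1, "gripper": 90}, {"dx": -0.585, "dy": -1, "gripper": 90}, {"dx": -0.585, "dy": -1, "gripper": 90}, {"dx": -0.585, "dy": -1, "gripper": 90}, {"dx": -0.585, "dy": -1, "gripper": 90}, {"dx": -0.585, "dy": -1, "gripper": 90}, {"dx": -0.585, "dy": -1, "gripper": 90}, {"dx": -0.585, "dy": -1, "gripper": 90}, {"dx": -0.585, "dy": -1, "gripper": 90}, {"dx": -0.585, "dy": -1, "gripper": 90}, {"dx": -0.585, "dy": -1, "gripper": 90}, {"dx": -0.585, "dy": -1, "gripper": 90}, {"dx": -0.585, "dy": -1, "gripper": 90}, {"dx": -0.585, "dy": -1, "gripper": 90}, {"dx": -0.585, "dy": -1, "gripper": 90}, {"dx": -0.585, "dy": -1, "gripper": 90}, {"dx": -0.585, "dy": -1, "gripper": 90}])

```text
invalid input
```

>>> carry_out(deltas=[{"dx": -0.585, "dy": -1, "gripper": 90}, {"dx": -0.585, "dy": -1, "gripper": 90}, {"dx": -0.585, "dy": -1, "gripper": 90}, {"dx": -0.585, "dy": -1, "gripper": 90}, {"dx": -0.585, "dy": -1, "gripper": 90}, {"dx": -0.585, "dy": -1, "gripper": 90}, {"dx": -0.585, "dy": -1, "gripper": 90}, {"dx": -0.585, "dy": -1, "gripper": 90}, {"dx": -0.585, "dy": -1, "gripper": 90}, {"dx": -0.585, "dy": -1, "gripper": 90}, {"dx": -0.585, "dy": -1, "gripper": 90}, {"dx": -0.585, "dy": -1, "gripper": 90}, {"dx": -0.585, "dy": -1, "gripper": 90}, {"gripper": 90}, {"gripper": 90}])

```text
invalid input
```

```bash
cat > st.py <<'E'
from bench import robot
import numpy as np
q=np.load("q.npy");o=robot.get_obs();p=np.array(o['tool_pos']);a=q[2]
J=np.array([[np.cos(a),np.sin(a)],[-np.sin(a),np.cos(a)]])
print("t",round(o['time'],2),"jig mm",np.round(J@(p[:2]-q[:2])*1e3,1),"z",round(p[2]*1e3,1),"rot",np.round(o['ee_rot'],3),"target yaw",a+np.pi,"Fjig",np.round(J@np.array(o['wrist_force'])[:2],1),"w",o['width'])
E
python3 st.py
python3 - <<'E'
from bench import eyes
import cv2,pickle
k=eyes.get_calibration("wrist");im=eyes.snapshot("wrist")
pickle.dump(k,open("w.pkl","wb"))
print(k)
cv2.imwrite("pics/w1.png",im[:,:,::-1])
E
```

```text
t 0.1 jig mm [-435.5  615.8] z 301.6 rot [-3.14  -0.     2.898] target yaw 3.257285891880897 Fjig [-0.3 -1. ] w 0.09379903180041457
{'fovy': 65.70646984690485, 'cx': 314.14562173914953, 'cy': 198.48567440356354, 'R': array([[ 0.24143385,  0.9704146 , -0.00227981],
       [ 0.93148444, -0.23108819,  0.28095371],
       [ 0.27211474, -0.06995534, -0.95971861]]), 't': array([-0.54969242, -0.02869069,  0.39265675])}
```

View pics/w1.png

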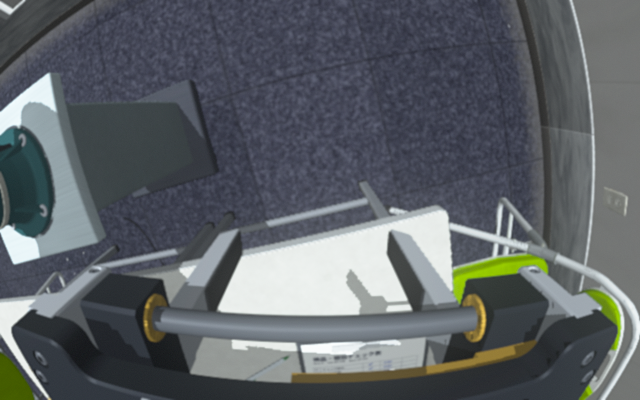

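Both moves were refused, so the arm is still at the start and the wrist view shows only floor and table edge. Perhaps every key is required in each row, so I'll test one full row.

>>> carry_out(deltas=[{"dx": 0, "dy": 0, "dz": 0, "wx": 0, "wy": 0, "wz": -1, "gripper": 90}, {"dx": 0, "dy": 0, "dz": 0, "wx": 0, "wy": 0, "wz": -1, "gripper": 90}, {"dx": 0, "dy": 0, "dz": 0, "wx": 0, "wy": 0, "wz": -1, "gripper": 90}])

```text
time: 0.4
tool_pos: [0.1327, 0.5336, 0.3022]
ee_rot: [-3.141, -0.0, -3.019]
wrist_force: [-1.0, 0.3, -0.6]
width: 0.0777
finger_force: 0.0
```

>>> carry_out(deltas=[{"dx": -0.585, "dy": -1, "dz": 0, "wx": 0, "wy": 0, "wz": 0, "gripper": 90}, {"dx": -0.585, "dy": -1, "dz": 0, "wx": 0, "wy": 0, "wz": 0, "gripper": 90}, {"dx": -0.585, "dy": -1, "dz": 0, "wx": 0, "wy": 0, "wz": 0, "gripper": 90}, {"dx": -0.585, "dy": -1, "dz": 0, "wx": 0, "wy": 0, "wz": 0, "gripper": 90}, {"dx": -0.585, "dy": -1, "dz": 0, "wx": 0, "wy": 0, "wz": 0, "gripper": 90}, {"dx": -0.585, "dy": -1, "dz": 0, "wx": 0, "wy": 0, "wz": 0, "gripper": 90}, {"dx": -0.585, "dy": -1, "dz": 0, "wx": 0, "wy": 0, "wz": 0, "gripper": 90}, {"dx": -0.585, "dy": -1, "dz": 0, "wx": 0, "wy": 0, "wz": 0, "gripper": 90}, {"dx": -0.585, "dy": -1, "dz": 0, "wx": 0, "wy": 0, "wz": 0, "gripper": 90}, {"dx": -0.585, "dy": -1, "dz": 0, "wx": 0, "wy": 0, "wz": 0, "gripper": 90}, {"dx": -0.585, "dy": -1, "dz": 0, "wx": 0, "wy": 0, "wz": 0, "gripper": 90}, {"dx": -0.585, "dy": -1, "dz": 0, "wx": 0, "wy": 0, "wz": 0, "gripper": 90}, {"dx": -0.585, "dy": -1, "dz": 0, "wx": 0, "wy": 0, "wz": 0, "gripper": 90}, {"dx": -0.585, "dy": -1, "dz": 0, "wx": 0, "wy": 0, "wz": 0, "gripper": 90}, {"dx": -0.585, "dy": -1, "dz": 0, "wx": 0, "wy": 0, "wz": 0, "gripper": 90}, {"dx": -0.585, "dy": -1, "dz": 0, "wx": 0, "wy": 0, "wz": 0, "gripper": 90}])

```text
time: 1.73
tool_pos: [0.3562, 0.2365, 0.3024]
ee_rot: [-3.142, -0.0, -3.025]
wrist_force: [1.0, 0.4, -0.2]
width: 0.0611
finger_force: 0.0
```

>>> carry_out(deltas=[{"dx": -0.585, "dy": -1, "dz": 0, "wx": 0, "wy": 0, "wz": 0, "gripper": 90}, {"dx": -0.585, "dy": -1, "dz": 0, "wx": 0, "wy": 0, "wz": 0, "gripper": 90}, {"dx": -0.585, "dy": -1, "dz": 0, "wx": 0, "wy": 0, "wz": 0, "gripper": 90}, {"dx": -0.585, "dy": -1, "dz": 0, "wx": 0, "wy": 0, "wz": 0, "gripper": 90}, {"dx": -0.585, "dy": -1, "dz": 0, "wx": 0, "wy": 0, "wz": 0, "gripper": 90}, {"dx": -0.585, "dy": -1, "dz": 0, "wx": 0, "wy": 0, "wz": 0, "gripper": 90}, {"dx": -0.585, "dy": -1, "dz": 0, "wx": 0, "wy": 0, "wz": 0, "gripper": 90}, {"dx": -0.585, "dy": -1, "dz": 0, "wx": 0, "wy": 0, "wz": 0, "gripper": 90}, {"dx": -0.585, "dy": -1, "dz": 0, "wx": 0, "wy": 0, "wz": 0, "gripper": 90}, {"dx": -0.585, "dy": -1, "dz": 0, "wx": 0, "wy": 0, "wz": 0, "gripper": 90}, {"dx": -0.585, "dy": -1, "dz": 0, "wx": 0, "wy": 0, "wz": 0, "gripper": 90}, {"dx": -0.585, "dy": -1, "dz": 0, "wx": 0, "wy": 0, "wz": 0, "gripper": 90}, {"dx": -0.585, "dy": -1, "dz": 0, "wx": 0, "wy": 0, "wz": 0, "gripper": 90}, {"dx": -0.585, "dy": -1, "dz": 0, "wx": 0, "wy": 0, "wz": 0, "gripper": 90}, {"dx": 0, "dy": 0, "dz": 0, "wx": 0, "wy": 0, "wz": 0, "gripper": 90}, {"dx": 0, "dy": 0, "dz": 0, "wx": 0, "wy": 0, "wz": 0, "gripper": 90}, {"dx": 0, "dy": 0, "dz": 0, "wx": 0, "wy": 0, "wz": 0, "gripper": 90}])

```text
time: 3.15
tool_pos: [0.5506, -0.021, 0.3023]
ee_rot: [3.141, -0.001, -3.025]
wrist_force: [0.2, 0.6, -0.4]
width: 0.0606
finger_force: 0.0
```

```bash
python3 st.py
python3 - <<'E'
from bench import eyes
import cv2,pickle
k=eyes.get_calibration("wrist");im=eyes.snapshot("wrist")
pickle.dump(k,open("w.pkl","wb"))
cv2.imwrite("pics/w2.png",cv2.convertScaleAbs(im[:,:,::-1],alpha=1.3))
E
```

```text
t 3.15 jig mm [-84.4  16.8] z 302.3 rot [ 3.141e+00 -1.000e-03 -3.025e+00] target yaw 3.257285891880897 Fjig [0.2 0.6] w 0.060566235997175755
```

View pics/w2.png

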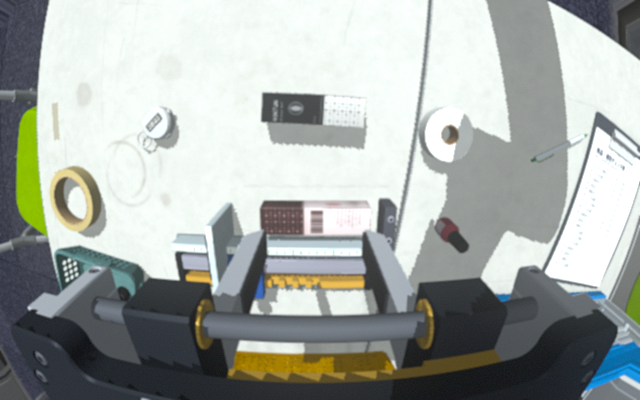

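The carton's front top edge runs from (261,202) to (370,201), level in the picture, so tool and carton are parallel. I'll check this with the fisheye model and then lower the tool.

```bash
cat > wr.py <<'E'
import numpy as np,pickle
q=np.load("q.npy")
def ray(u,v,z,k):
    f=200/np.tan(np.radians(k['fovy'])/2);d=np.array([u-k['cx'],v-k['cy']]);r=np.hypot(*d);th=r/f
    c=np.r_[d/r*np.sin(th),np.cos(th)];w=k['R'].T@c;o=-k['R'].T@k['t'];P=o+w*(z-o[2])/w[2]
    a=q[2];return np.round(np.array([[np.cos(a),np.sin(a)],[-np.sin(a),np.cos(a)]])@(P[:2]-q[:2])*1e3,1)
E
python3 -c "
from wr import *
k=pickle.load(open('w.pkl','rb'))
for n,u,v,z in [('cart',261,202,.0345),('cart',370,201,.0345),('fence',268,241,.038),('fence',364,239,.038),('block',380,199,.04),('waiting',263,121,.0345),('waiting',366,125,.0345)]: print(n,ray(u,v,z,k))
"
```

```text
cart [-60.3 -45.5]
cart [-61.6  84.5]
fence [-11.2 -38.9]
fence [-13.9  79.2]
block [-65.7  95.3]
waiting [-155.8  -39.9]
waiting [-151.3   76.4]
```

>>> carry_out(deltas=[{"dx": 0, "dy": 0, "dz": 1, "wx": 0, "wy": 0, "wz": 0, "gripper": 90}, {"dx": 0, "dy": 0, "dz": 1, "wx": 0, "wy": 0, "wz": 0, "gripper": 90}, {"dx": 0, "dy": 0, "dz": 1, "wx": 0, "wy": 0, "wz": 0, "gripper": 90}, {"dx": 0, "dy": 0, "dz": 1, "wx": 0, "wy": 0, "wz": 0, "gripper": 90}, {"dx": 0, "dy": 0, "dz": 1, "wx": 0, "wy": 0, "wz": 0, "gripper": 90}])

```text
time: 3.62
tool_pos: [0.5503, -0.0202, 0.2023]
ee_rot: [3.141, 0.001, -3.024]
wrist_force: [-0.4, 0.2, -0.0]
width: 0.0608
finger_force: 0.0
```

>>> carry_out(deltas=[{"dx": 0, "dy": 0, "dz": 1, "wx": 0, "wy": 0, "wz": 0, "gripper": 90}, {"dx": 0, "dy": 0, "dz": 1, "wx": 0, "wy": 0, "wz": 0, "gripper": 90}, {"dx": 0, "dy": 0, "dz": 1, "wx": 0, "wy": 0, "wz": 0, "gripper": 90}, {"dx": 0, "dy": 0, "dz": 0.8, "wx": 0, "wy": 0, "wz": 0, "gripper": 90}, {"dx": 0, "dy": 0, "dz": 0.5, "wx": 0, "wy": 0, "wz": 0, "gripper": 90}, {"dx": 0, "dy": 0, "dz": 0, "wx": 0, "wy": 0, "wz": 0, "gripper": 90}, {"dx": 0, "dy": 0, "dz": 0, "wx": 0, "wy": 0, "wz": 0, "gripper": 90}, {"dx": 0, "dy": 0, "dz": 0, "wx": 0, "wy": 0, "wz": 0, "gripper": 90}])

```text
time: 4.28
tool_pos: [0.5516, -0.0212, 0.1181]
ee_rot: [-3.141, 0.002, -3.025]
wrist_force: [0.2, -0.0, 0.5]
width: 0.0608
finger_force: 0.0
```

```bash
python3 st.py
python3 - <<'E'
from bench import eyes
import cv2,pickle
k=eyes.get_calibration("wrist");im=eyes.snapshot("wrist")
pickle.dump(k,open("w.pkl","wb"))
cv2.imwrite("pics/w3.png",cv2.convertScaleAbs(im[:,:,::-1],alpha=1.3))
E
```

```text
t 4.28 jig mm [-83.4  16.5] z 118.1 rot [-3.141e+00  2.000e-03 -3.025e+00] target yaw 3.257285891880897 Fjig [ 0.2 -0.1] w 0.06077776114795308
```

View pics/w3.png

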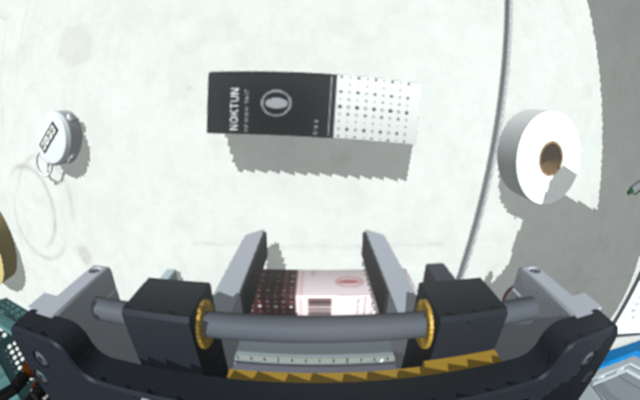

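The fingertips stand between the two cartons and the view is clear. I'll lower 6 mm and start advancing along jig +x, which is tool -x.

>>> carry_out(deltas=[{"dx": -0.2, "dy": 0, "dz": 0.3, "wx": 0, "wy": 0, "wz": 0, "gripper": 90}, {"dx": -0.2, "dy": 0, "dz": 0, "wx": 0, "wy": 0, "wz": 0, "gripper": 90}, {"dx": -0.2, "dy": 0, "dz": 0, "wx": 0, "wy": 0, "wz": 0, "gripper": 90}, {"dx": -0.2, "dy": 0, "dz": 0, "wx": 0, "wy": 0, "wz": 0, "gripper": 90}, {"dx": -0.1, "dy": 0, "dz": 0, "wx": 0, "wy": 0, "wz": 0, "gripper": 90}, {"dx": -0.1, "dy": 0, "dz": 0, "wx": 0, "wy": 0, "wz": 0, "gripper": 90}, {"dx": -0.1, "dy": 0, "dz": 0, "wx": 0, "wy": 0, "wz": 0, "gripper": 90}, {"dx": -0.1, "dy": 0, "dz": 0, "wx": 0, "wy": 0, "wz": 0, "gripper": 90}])

```text
time: 5.0
tool_pos: [0.5749, -0.0187, 0.1106]
ee_rot: [3.142, -0.001, -3.025]
wrist_force: [-0.7, -0.2, 0.1]
width: 0.0607
finger_force: 0.3
```

```bash
python3 st.py
```

```text
t 5.0 jig mm [-60.   16.3] z 110.6 rot [ 3.142e+00 -1.000e-03 -3.025e+00] target yaw 3.257285891880897 Fjig [-0.7 -0.2] w 0.060681969075239185
```

>>> carry_out(deltas=[{"dx": -0.07, "dy": 0, "dz": 0, "wx": 0, "wy": 0, "wz": 0, "gripper": 90}, {"dx": -0.07, "dy": 0, "dz": 0, "wx": 0, "wy": 0, "wz": 0, "gripper": 90}, {"dx": -0.07, "dy": 0, "dz": 0, "wx": 0, "wy": 0, "wz": 0, "gripper": 90}, {"dx": -0.07, "dy": 0, "dz": 0, "wx": 0, "wy": 0, "wz": 0, "gripper": 90}])

```text
time: 5.33
tool_pos: [0.5804, -0.018, 0.1107]
ee_rot: [3.141, -0.0, -3.025]
wrist_force: [-0.7, 0.4, -0.5]
width: 0.0602
finger_force: 0.2
```

>>> carry_out(deltas=[{"dx": -0.06, "dy": 0, "dz": 0, "wx": 0, "wy": 0, "wz": 0, "gripper": 90}, {"dx": -0.06, "dy": 0, "dz": 0, "wx": 0, "wy": 0, "wz": 0, "gripper": 90}, {"dx": -0.06, "dy": 0, "dz": 0, "wx": 0, "wy": 0, "wz": 0, "gripper": 90}])

```text
time: 5.58
tool_pos: [0.584, -0.0176, 0.1107]
ee_rot: [3.142, 0.0, -3.025]
wrist_force: [-1.1, 1.7, -0.4]
width: 0.061
finger_force: 0.2
```

>>> carry_out(deltas=[{"dx": -0.06, "dy": 0, "dz": 0, "wx": 0, "wy": 0, "wz": 0, "gripper": 90}, {"dx": -0.06, "dy": 0, "dz": 0, "wx": 0, "wy": 0, "wz": 0, "gripper": 90}, {"dx": -0.06, "dy": 0, "dz": 0, "wx": 0, "wy": 0, "wz": 0, "gripper": 90}])

```text
time: 5.83
tool_pos: [0.5876, -0.0172, 0.1106]
ee_rot: [3.141, 0.0, -3.025]
wrist_force: [-0.6, -0.3, -0.4]
width: 0.061
finger_force: 0.2
```

>>> carry_out(deltas=[{"dx": -0.06, "dy": 0, "dz": 0, "wx": 0, "wy": 0, "wz": 0, "gripper": 90}, {"dx": -0.06, "dy": 0, "dz": 0, "wx": 0, "wy": 0, "wz": 0, "gripper": 90}])

```text
time: 6.0
tool_pos: [0.5891, -0.0169, 0.1107]
ee_rot: [3.141, -0.003, -3.026]
wrist_force: [-6.4, 0.8, 4.8]
width: 0.0605
finger_force: 3.0
```

Contact with the fence: the force stepped to 6 N with the TCP at jig x of about -45.6, so the carton is against the fence. I'm backing off, lifting, closing the fingers and going round behind the thumb pad.

>>> carry_out(deltas=[{"dx": 0, "dy": 0, "dz": 0, "wx": 0, "wy": 0, "wz": 0, "gripper": 90}, {"dx": 0.2, "dy": 0, "dz": 0, "wx": 0, "wy": 0, "wz": 0, "gripper": 90}, {"dx": 0.5, "dy": 0, "dz": 0, "wx": 0, "wy": 0, "wz": 0, "gripper": 90}, {"dx": 0.3, "dy": 0, "dz": -0.5, "wx": 0, "wy": 0, "wz": 0, "gripper": 90}, {"dx": 0, "dy": 0, "dz": -1, "wx": 0, "wy": 0, "wz": 0, "gripper": 90}, {"dx": 0, "dy": 0, "dz": -1, "wx": 0, "wy": 0, "wz": 0, "gripper": 90}, {"dx": 0, "dy": 0, "dz": -1, "wx": 0, "wy": 0, "wz": 0, "gripper": 255}, {"dx": 0, "dy": 0, "dz": -1, "wx": 0, "wy": 0, "wz": 0, "gripper": 255}, {"dx": 0, "dy": 0, "dz": -1, "wx": 0, "wy": 0, "wz": 0, "gripper": 255}, {"dx": 0, "dy": -1, "dz": 0, "wx": 0, "wy": 0, "wz": 0, "gripper": 255}, {"dx": 0, "dy": -1, "dz": 0, "wx": 0, "wy": 0, "wz": 0, "gripper": 255}, {"dx": 0, "dy": -1, "dz": 0, "wx": 0, "wy": 0, "wz": 0, "gripper": 255}, {"dx": 0, "dy": -1, "dz": 0, "wx": 0, "wy": 0, "wz": 0, "gripper": 255}, {"dx": 0, "dy": -1, "dz": 0, "wx": 0, "wy": 0, "wz": 0, "gripper": 255}, {"dx": 0, "dy": -1, "dz": 0, "wx": 0, "wy": 0, "wz": 0, "gripper": 255}, {"dx": 0, "dy": -1, "dz": 0, "wx": 0, "wy": 0, "wz": 0, "gripper": 255}, {"dx": 0, "dy": -1, "dz": 0, "wx": 0, "wy": 0, "wz": 0, "gripper": 255}, {"dx": 0, "dy": -0.3, "dz": 0, "wx": 0, "wy": 0, "wz": 0, "gripper": 255}, {"dx": 0, "dy": 0, "dz": 0, "wx": 0, "wy": 0, "wz": 0, "gripper": 255}, {"dx": 0, "dy": 0, "dz": 0, "wx": 0, "wy": 0, "wz": 0, "gripper": 255}])

```text
time: 7.67
tool_pos: [0.5893, -0.1838, 0.221]
ee_rot: [3.141, 0.001, -3.026]
wrist_force: [-0.4, 0.4, 1.3]
width: 0.0005
finger_force: 0.0
```

```bash
python3 st.py
python3 - <<'E'
from bench import eyes
import cv2,pickle
im=eyes.snapshot("scene")[150:270,250:470]
cv2.imwrite("pics/s2.png",cv2.convertScaleAbs(cv2.resize(im[:,:,::-1],None,fx=3.6,fy=3.6,interpolation=cv2.INTER_CUBIC),alpha=1.4))
E
```

```text
t 7.67 jig mm [ -64.7 -149.4] z 221.0 rot [ 3.141e+00  1.000e-03 -3.026e+00] target yaw 3.257285891880897 Fjig [-0.3  0.4] w 0.000484257457913301
```

View pics/s2.png

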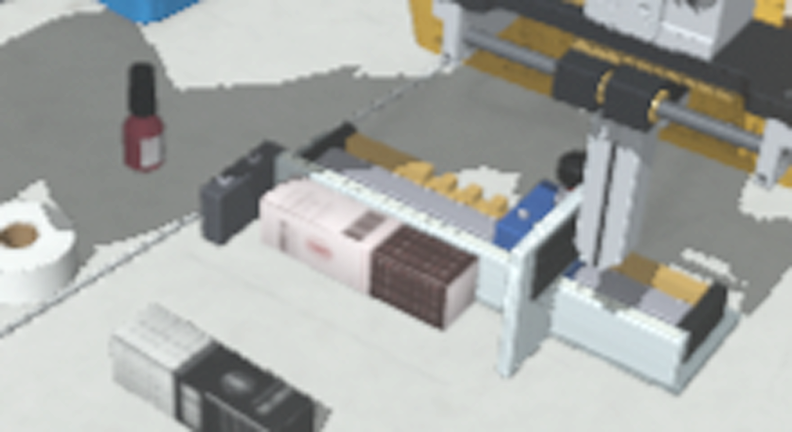

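The carton is flush with the fence, with its near end at about (445,325) in the crop, and the fingers are closed behind the pad. Next: over the fence line and down to pad height.

>>> carry_out(deltas=[{"dx": -0.9, "dy": 0, "dz": 0, "wx": 0, "wy": 0, "wz": 0, "gripper": 255}, {"dx": -1, "dy": 0, "dz": 0, "wx": 0, "wy": 0, "wz": 0, "gripper": 255}, {"dx": -0.9, "dy": 0, "dz": 0.3, "wx": 0, "wy": 0, "wz": 0, "gripper": 255}, {"dx": 0, "dy": 0, "dz": 1, "wx": 0, "wy": 0, "wz": 0, "gripper": 255}, {"dx": 0, "dy": 0, "dz": 1, "wx": 0, "wy": 0, "wz": 0, "gripper": 255}, {"dx": 0, "dy": 0, "dz": 1, "wx": 0, "wy": 0, "wz": 0, "gripper": 255}, {"dx": 0, "dy": 0, "dz": 0, "wx": 0, "wy": 0, "wz": 0, "gripper": 255}, {"dx": 0, "dy": 0, "dz": 0, "wx": 0, "wy": 0, "wz": 0, "gripper": 255}])

```text
time: 8.38
tool_pos: [0.6442, -0.1761, 0.1533]
ee_rot: [3.14, -0.003, -3.024]
wrist_force: [-0.0, 0.4, -0.6]
width: 0.0004
finger_force: 0.0
```

```bash
python3 st.py
```

```text
t 8.38 jig mm [  -9.2 -148. ] z 153.3 rot [ 3.140e+00 -3.000e-03 -3.024e+00] target yaw 3.257285891880897 Fjig [0.  0.4] w 0.00037321420363944685
```

>>> carry_out(deltas=[{"dx": 0, "dy": 0.4, "dz": 0, "wx": 0, "wy": 0, "wz": 0, "gripper": 255}, {"dx": 0, "dy": 0.4, "dz": 0, "wx": 0, "wy": 0, "wz": 0, "gripper": 255}, {"dx": 0, "dy": 0.3, "dz": 0, "wx": 0, "wy": 0, "wz": 0, "gripper": 255}, {"dx": 0, "dy": 0.1, "dz": 0, "wx": 0, "wy": 0, "wz": 0, "gripper": 255}, {"dx": 0, "dy": 0.1, "dz": 0, "wx": 0, "wy": 0, "wz": 0, "gripper": 255}])

```text
time: 8.8
tool_pos: [0.6422, -0.1511, 0.1558]
ee_rot: [-3.141, 0.002, -3.024]
wrist_force: [-0.6, -0.9, 0.9]
width: 0.0
finger_force: 0.0
```

>>> carry_out(deltas=[{"dx": 0, "dy": 0.1, "dz": 0, "wx": 0, "wy": 0, "wz": 0, "gripper": 255}, {"dx": 0, "dy": 0.1, "dz": 0, "wx": 0, "wy": 0, "wz": 0, "gripper": 255}, {"dx": 0, "dy": 0.1, "dz": 0, "wx": 0, "wy": 0, "wz": 0, "gripper": 255}])

```text
time: 9.05
tool_pos: [0.6412, -0.1459, 0.1547]
ee_rot: [-3.142, 0.0, -3.026]
wrist_force: [0.3, -0.9, -0.3]
width: 0.0004
finger_force: 0.0
```

>>> carry_out(deltas=[{"dx": 0, "dy": 0.1, "dz": 0, "wx": 0, "wy": 0, "wz": 0, "gripper": 255}, {"dx": 0, "dy": 0.1, "dz": 0, "wx": 0, "wy": 0, "wz": 0, "gripper": 255}, {"dx": 0, "dy": 0.1, "dz": 0, "wx": 0, "wy": 0, "wz": 0, "gripper": 255}])

```text
time: 9.3
tool_pos: [0.6406, -0.1406, 0.1546]
ee_rot: [-3.14, 0.0, -3.026]
wrist_force: [0.7, -2.4, -0.4]
width: 0.0009
finger_force: 1.2
```

```bash
python3 st.py
```

```text
t 9.3 jig mm [  -8.8 -112.3] z 154.6 rot [-3.14   0.    -3.026] target yaw 3.257285891880897 Fjig [ 0.4 -2.5] w 0.0008723571365236814
```

Contact at about jig y = -113, with 2.5 N of sliding friction. I'll push on briskly to just before the first notch and then go by feel.

>>> carry_out(deltas=[{"dx": 0, "dy": 0.14, "dz": 0, "wx": 0, "wy": 0, "wz": 0, "gripper": 255}, {"dx": 0, "dy": 0.14, "dz": 0, "wx": 0, "wy": 0, "wz": 0, "gripper": 255}, {"dx": 0, "dy": 0.14, "dz": 0, "wx": 0, "wy": 0, "wz": 0, "gripper": 255}, {"dx": 0, "dy": 0.14, "dz": 0, "wx": 0, "wy": 0, "wz": 0, "gripper": 255}, {"dx": 0, "dy": 0.14, "dz": 0, "wx": 0, "wy": 0, "wz": 0, "gripper": 255}, {"dx": 0, "dy": 0.14, "dz": 0, "wx": 0, "wy": 0, "wz": 0, "gripper": 255}, {"dx": 0, "dy": 0.14, "dz": 0, "wx": 0, "wy": 0, "wz": 0, "gripper": 255}, {"dx": 0, "dy": 0.14, "dz": 0, "wx": 0, "wy": 0, "wz": 0, "gripper": 255}, {"dx": 0, "dy": 0.14, "dz": 0, "wx": 0, "wy": 0, "wz": 0, "gripper": 255}, {"dx": 0, "dy": 0.1, "dz": 0, "wx": 0, "wy": 0, "wz": 0, "gripper": 255}])

```text
time: 10.13
tool_pos: [0.6374, -0.1124, 0.1546]
ee_rot: [3.141, 0.0, -3.025]
wrist_force: [1.8, -2.6, -0.9]
width: 0.0004
finger_force: 1.2
```

>>> carry_out(deltas=[{"dx": 0, "dy": 0.06, "dz": 0, "wx": 0, "wy": 0, "wz": 0, "gripper": 255}, {"dx": 0, "dy": 0.06, "dz": 0, "wx": 0, "wy": 0, "wz": 0, "gripper": 255}])

```text
time: 10.3
tool_pos: [0.637, -0.1101, 0.1548]
ee_rot: [3.141, -0.0, -3.025]
wrist_force: [1.4, -1.3, -0.3]
width: 0.0003
finger_force: 0.6
```

>>> carry_out(deltas=[{"dx": 0, "dy": 0.06, "dz": 0, "wx": 0, "wy": 0, "wz": 0, "gripper": 255}])

```text
time: 10.38
tool_pos: [0.6368, -0.1088, 0.1548]
ee_rot: [3.14, -0.0, -3.025]
wrist_force: [-0.6, 0.2, 0.5]
width: 0.0002
finger_force: 0.1
```

>>> carry_out(deltas=[{"dx": 0, "dy": 0.06, "dz": 0, "wx": 0, "wy": 0, "wz": 0, "gripper": 255}])

```text
time: 10.47
tool_pos: [0.6365, -0.1075, 0.1547]
ee_rot: [3.14, -0.001, -3.025]
wrist_force: [-0.2, 0.2, 0.7]
width: 0.0007
finger_force: 0.0
```

>>> carry_out(deltas=[{"dx": 0, "dy": 0.06, "dz": 0, "wx": 0, "wy": 0, "wz": 0, "gripper": 255}])

```text
time: 10.55
tool_pos: [0.6364, -0.1064, 0.1547]
ee_rot: [3.141, -0.001, -3.025]
wrist_force: [-0.5, -0.6, -0.3]
width: 0.0001
finger_force: 0.0
```

```bash
python3 st.py
```

```text
t 10.55 jig mm [ -9.  -77.9] z 154.7 rot [ 3.141e+00 -1.000e-03 -3.025e+00] target yaw 3.257285891880897 Fjig [-0.6 -0.5] w 0.00010169452863978461
```

The force vanished, so the pin has snapped into the first notch and the stop jumped ahead. I'll find renewed contact.

>>> carry_out(deltas=[{"dx": 0, "dy": 0.05, "dz": 0, "wx": 0, "wy": 0, "wz": 0, "gripper": 255}])

```text
time: 10.63
tool_pos: [0.6364, -0.1055, 0.1547]
ee_rot: [3.141, -0.0, -3.025]
wrist_force: [0.0, -0.3, 0.1]
width: 0.0004
finger_force: 0.0
```

>>> carry_out(deltas=[{"dx": 0, "dy": 0.05, "dz": 0, "wx": 0, "wy": 0, "wz": 0, "gripper": 255}])

```text
time: 10.72
tool_pos: [0.6363, -0.105, 0.1547]
ee_rot: [-3.141, -0.0, -3.025]
wrist_force: [0.3, -1.2, -0.1]
width: 0.0003
finger_force: 1.1
```

>>> carry_out(deltas=[{"dx": 0, "dy": 0.05, "dz": 0, "wx": 0, "wy": 0, "wz": 0, "gripper": 255}])

```text
time: 10.8
tool_pos: [0.6363, -0.1046, 0.1547]
ee_rot: [-3.14, -0.0, -3.026]
wrist_force: [0.1, -3.9, -1.0]
width: 0.0004
finger_force: 1.8
```

>>> carry_out(deltas=[{"dx": 0, "dy": 0.05, "dz": 0, "wx": 0, "wy": 0, "wz": 0, "gripper": 255}])

```text
time: 10.88
tool_pos: [0.6362, -0.1041, 0.1547]
ee_rot: [-3.139, -0.0, -3.026]
wrist_force: [0.3, -5.2, -1.0]
width: 0.0001
finger_force: 2.7
```

>>> carry_out(deltas=[{"dx": 0, "dy": 0.05, "dz": 0, "wx": 0, "wy": 0, "wz": 0, "gripper": 255}])

```text
time: 10.97
tool_pos: [0.6361, -0.1037, 0.1547]
ee_rot: [-3.138, 0.0, -3.026]
wrist_force: [1.0, -7.7, -1.3]
width: 0.0001
finger_force: 3.6
```

```bash
python3 st.py
```

```text
t 10.97 jig mm [ -8.9 -75.1] z 154.7 rot [-3.138  0.    -3.026] target yaw 3.257285891880897 Fjig [ 0.1 -7.7] w 0.00011495995326549278
```

First notch: contact at world y = -0.1052, with the force building to 7.7 N. The second notch should be about 18 mm further on. I'm pushing over the hump.

>>> carry_out(deltas=[{"dx": 0, "dy": 0.05, "dz": 0, "wx": 0, "wy": 0, "wz": 0, "gripper": 255}])

```text
time: 11.05
tool_pos: [0.6361, -0.1033, 0.1547]
ee_rot: [-3.137, 0.0, -3.027]
wrist_force: [0.6, -8.6, -0.7]
width: 0.0006
finger_force: 4.0
```

>>> carry_out(deltas=[{"dx": 0, "dy": 0.05, "dz": 0, "wx": 0, "wy": 0, "wz": 0, "gripper": 255}])

```text
time: 11.13
tool_pos: [0.636, -0.1023, 0.1548]
ee_rot: [-3.137, 0.0, -3.027]
wrist_force: [-0.6, -6.0, -0.5]
width: 0.0005
finger_force: 3.0
```

>>> carry_out(deltas=[{"dx": 0, "dy": 0.05, "dz": 0, "wx": 0, "wy": 0, "wz": 0, "gripper": 255}])

```text
time: 11.22
tool_pos: [0.6358, -0.1006, 0.1547]
ee_rot: [-3.139, 0.0, -3.027]
wrist_force: [0.3, -5.0, -0.2]
width: 0.0003
finger_force: 2.1
```

>>> carry_out(deltas=[{"dx": 0, "dy": 0.05, "dz": 0, "wx": 0, "wy": 0, "wz": 0, "gripper": 255}])

```text
time: 11.3
tool_pos: [0.6356, -0.0989, 0.1547]
ee_rot: [-3.14, 0.0, -3.026]
wrist_force: [0.0, -2.9, -0.3]
width: 0.0006
finger_force: 1.6
```

>>> carry_out(deltas=[{"dx": 0, "dy": 0.05, "dz": 0, "wx": 0, "wy": 0, "wz": 0, "gripper": 255}])

```text
time: 11.38
tool_pos: [0.6354, -0.0973, 0.1547]
ee_rot: [-3.142, -0.0, -3.026]
wrist_force: [-0.9, -3.0, -0.9]
width: 0.0007
finger_force: 1.4
```

>>> carry_out(deltas=[{"dx": 0, "dy": 0.05, "dz": 0, "wx": 0, "wy": 0, "wz": 0, "gripper": 255}, {"dx": 0, "dy": 0.05, "dz": 0, "wx": 0, "wy": 0, "wz": 0, "gripper": 255}, {"dx": 0, "dy": 0.05, "dz": 0, "wx": 0, "wy": 0, "wz": 0, "gripper": 255}, {"dx": 0, "dy": 0.05, "dz": 0, "wx": 0, "wy": 0, "wz": 0, "gripper": 255}])

```text
time: 11.72
tool_pos: [0.635, -0.0927, 0.1547]
ee_rot: [3.141, -0.0, -3.025]
wrist_force: [-1.2, -1.8, -0.2]
width: 0.0003
finger_force: 1.1
```

>>> carry_out(deltas=[{"dx": 0, "dy": 0.05, "dz": 0, "wx": 0, "wy": 0, "wz": 0, "gripper": 255}])

```text
time: 11.8
tool_pos: [0.6349, -0.0916, 0.1547]
ee_rot: [3.141, -0.0, -3.025]
wrist_force: [-0.3, -1.6, 0.4]
width: 0.0003
finger_force: 0.8
```

>>> carry_out(deltas=[{"dx": 0, "dy": 0.04, "dz": 0, "wx": 0, "wy": 0, "wz": 0, "gripper": 255}])

```text
time: 11.88
tool_pos: [0.6348, -0.0905, 0.1547]
ee_rot: [3.14, -0.0, -3.025]
wrist_force: [0.3, -0.5, 0.4]
width: 0.0006
finger_force: 0.2
```

>>> carry_out(deltas=[{"dx": 0, "dy": 0.04, "dz": 0, "wx": 0, "wy": 0, "wz": 0, "gripper": 255}])

```text
time: 11.97
tool_pos: [0.6347, -0.0895, 0.1546]
ee_rot: [3.14, 0.0, -3.025]
wrist_force: [0.3, 0.4, -0.1]
width: 0.0005
finger_force: 0.0
```

The force has dropped to zero where the second notch was expected. I'll feel gently for the seated position and then back away.

>>> carry_out(deltas=[{"dx": 0, "dy": 0.04, "dz": 0, "wx": 0, "wy": 0, "wz": 0, "gripper": 255}])

```text
time: 12.05
tool_pos: [0.6346, -0.0888, 0.1546]
ee_rot: [3.14, 0.0, -3.025]
wrist_force: [-0.3, -0.1, -0.3]
width: 0.0005
finger_force: 0.0
```

>>> carry_out(deltas=[{"dx": 0, "dy": 0.03, "dz": 0, "wx": 0, "wy": 0, "wz": 0, "gripper": 255}])

```text
time: 12.13
tool_pos: [0.6346, -0.0884, 0.1546]
ee_rot: [3.141, 0.0, -3.025]
wrist_force: [0.0, -0.3, 0.2]
width: 0.0002
finger_force: 0.0
```

>>> carry_out(deltas=[{"dx": 0, "dy": 0.03, "dz": 0, "wx": 0, "wy": 0, "wz": 0, "gripper": 255}])

```text
time: 12.22
tool_pos: [0.6345, -0.0881, 0.1546]
ee_rot: [3.141, 0.0, -3.025]
wrist_force: [-0.5, -0.1, 0.8]
width: 0.0003
finger_force: 0.0
```

The stop is at or beyond -0.088, so it seated by itself. I'm backing off along -y, lifting and moving clear for a check.

>>> carry_out(deltas=[{"dx": 0, "dy": -0.5, "dz": 0, "wx": 0, "wy": 0, "wz": 0, "gripper": 255}, {"dx": 0, "dy": -1, "dz": 0, "wx": 0, "wy": 0, "wz": 0, "gripper": 255}, {"dx": 0, "dy": -0.5, "dz": -1, "wx": 0, "wy": 0, "wz": 0, "gripper": 255}, {"dx": 0, "dy": 0, "dz": -1, "wx": 0, "wy": 0, "wz": 0, "gripper": 255}, {"dx": 0, "dy": 0, "dz": -1, "wx": 0, "wy": 0, "wz": 0, "gripper": 255}, {"dx": 0.5, "dy": 0, "dz": -1, "wx": 0, "wy": 0, "wz": 0, "gripper": 255}, {"dx": 1, "dy": 0, "dz": -1, "wx": 0, "wy": 0, "wz": 0, "gripper": 255}, {"dx": 1, "dy": 0, "dz": -1, "wx": 0, "wy": 0, "wz": 0, "gripper": 255}, {"dx": 1, "dy": 0, "dz": -1, "wx": 0, "wy": 0, "wz": 0, "gripper": 255}, {"dx": 1, "dy": 0, "dz": -1, "wx": 0, "wy": 0, "wz": 0, "gripper": 255}, {"dx": 1, "dy": 0, "dz": 0, "wx": 0, "wy": 0, "wz": 0, "gripper": 255}, {"dx": 0, "dy": 0, "dz": 0, "wx": 0, "wy": 0, "wz": 0, "gripper": 255}, {"dx": 0, "dy": 0, "dz": 0, "wx": 0, "wy": 0, "wz": 0, "gripper": 255}])

```text
time: 13.3
tool_pos: [0.5296, -0.1416, 0.3153]
ee_rot: [-3.141, 0.002, -3.027]
wrist_force: [0.1, 1.0, -0.7]
width: 0.0004
finger_force: 0.0
```

```bash
python3 st.py
python3 - <<'E'
from bench import eyes
import cv2,pickle,numpy as np
k=eyes.get_calibration("wrist");im=eyes.snapshot("wrist")
pickle.dump(k,open("w.pkl","wb"));cv2.imwrite("pics/w4raw.png",im[:,:,::-1])
a=eyes.snapshot("scene")[170:270,280:440,::-1];b=eyes.snapshot("side")[190:290,300:420,::-1]
f=lambda m,s:cv2.resize(m,None,fx=s,fy=s,interpolation=cv2.INTER_CUBIC)
x=np.hstack([f(a,2.8),f(b,2.8)]);w=f(im[170:300,150:430,::-1],2.8)[:,:x.shape[1]]
w=cv2.copyMakeBorder(w,0,max(0,320-w.shape[0]),0,max(0,x.shape[1]-w.shape[1]),cv2.BORDER_CONSTANT)[:320]
cv2.imwrite("pics/f.png",cv2.convertScaleAbs(np.vstack([x,w]),alpha=1.4))
E
```

```text
t 13.3 jig mm [-119.2 -100.5] z 315.3 rot [-3.141e+00  2.000e-03 -3.027e+00] target yaw 3.257285891880897 Fjig [0.2 1. ] w 0.0004146623506092931
```

View pics/f.png

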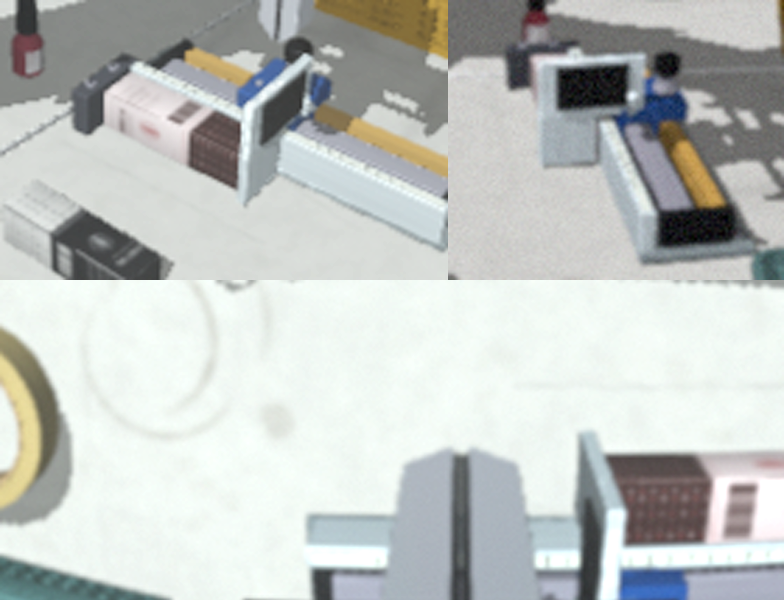

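The carton is flush with the fence, its far end at the end block and its near end at the stop. Before handing in I'll check the stop's travel from its corners in the side view.

Run:
```python
import numpy as np
from fit import proj,T,q,least_squares
S=[((546,165),(-48,3)),((597,163),(-3,3)),((541,55),(-48,92)),((643,52),(34,92))]
r=lambda s:np.ravel([proj("side",T(*q[:3],np.array([P[0],-113+s[0]*1e3,P[1]])/1e3))-np.array([300+(u[0]-448)/2.8,190+u[1]/2.8]) for u,P in S])
s=least_squares(r,[.05]);print("travel",s.x,np.round(s.fun,1))
```

```text
[ 0.6363 -0.028   0.1157  0.013   0.6014 -0.0147  0.1078]
[[0.0, 1.3], [0.2, -1.4], [-0.7, 1.3], [-1.5, 0.5], [-0.5, 0.6], [0.2, 0.2], [-0.1, -1.6], [0.2, 0.2], [0.9, -0.9], [-0.3, 0.3], [1.3, -1.1], [0.8, 0.5], [0.2, 0.4], [0.1, -0.8], [0.4, -2.5], [-0.4, -0.9], [-0.6, 0.9], [-0.0, -0.4], [-2.0, -1.3]]
carton in jig [-0.03318372  0.01724525  0.        ] -0.007942515830878225
travel [0.07115896] [-2.3 -0.3 -0.4 -1.3 -0.7  2.2  0.9  0.5]
```

The travel comes out at 71 mm, give or take about 2 mm. That matches the 69.5 mm notch and the two clicks I felt 18 mm apart.

```bash
python3 -c "
from bench import robot
print(robot.close_job())"
```

```text
the job is handed in; nothing more can be done
None
```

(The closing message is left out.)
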